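# Index the bolster blank under the stamp

### The arm

A 6-joint arm with a two-finger parallel gripper is mounted at the origin on the work surface. World frame = base frame: x ahead of the robot, y to its left, z up, the work surface at z = 0. Lengths are in m, angles in degrees, forces in N, time in s.
With the tool pointing down it reaches from about 0.4 to 0.825 m from the base axis. Payload 7 kg.
Tool frame: the origin (TCP) lies midway between the tips of the shut fingers; the grasp point (between the pads) lies r.grip_depth behind it (r.grip_depth is the distance from the TCP to the grasp point, in m); z points along the fingers, y is the direction in which the jaws open and shut (so a half turn about z gives the same grasp; the last joint's range is limited). The gripper opens to 88 mm and grips with 3 to 60 N. Pads are 19 mm wide; open, the fingers measure 130 mm over their backs; the gripper's body (78 mm by 193 mm) begins 47 mm behind the grasp point.
Start: joints at [83.6, 20.546, 0.682, 0, -70.136, -16.507], TCP at [0.263, 0.622, 0.227] pointing down, gripper open.
Joint ranges: [-176.03, 176.03], [-82.01, 121.73], [-58.28, 71.71], [-173.87, 95.51], [-174.79, -0.11], [-173.66, 173.66]. Speed limits (degrees/s): [136.94, 136.94, 172.46, 180, 180, 180].

### API

Orientations are given as [roll, pitch, yaw] about the fixed x, y, z axes, in that order (R = Rz(yaw) Ry(pitch) Rx(roll)).
In Python, from plant import r, imaging, close_job gives the robot as it stands.
- The arm moves only by the tool step_arm, never from a script. Its argument "commands" is a list of rows, each a list of 2 entries, a list of its own where there are three numbers: the shift along the tool's x, y, z in mm, then the turn about the tool's z in degrees. In form: [[[x, y, z], twist], ...]. A call has 1 to 20 rows; each row shifts and turns the commanded pose from where the row before left it, along the tool's axes as they then stand; what a row does not reach is not made up. A row lasts 1/8 s, in which the tool goes at most 62.5 mm and 10.7 degrees, less where a joint would pass 70% of its speed; a pose out of reach is approached as far as the arm can. A call with a gripper value outside its range is refused whole. "gripper" is the closure, from 0 (fully open) to 1 (shut), set as the call begins (left out, the last holds). The fingers move at their own pace and stop on an object; "grip_force" is the grip in N (left out, the last holds). Time passes only in rows, so rows that do not move let the fingers close. It gives the time, the measured TCP pose, the force and the opening at its end, in the units of the state.
- r.get_state(): the state, without advancing time (a new reading comes with each control period).
- imaging.capture(name): name is "side" or "top"; returns a dict with "img" (384x512x3 uint8, red, green, blue), "z_map" (384x512 float32, m along the optical axis (not along the pixel's ray), 0 where there is no reading), "vfov" (degrees; the focal length in pixels is half the picture's height over the tangent of half this angle, whatever the lens; pixels are square), "cx", "cy" (the principal point, pixels), "extrinsics" (4x4, takes a point from camera to world coordinates). Camera axes: x right, y down, z forward; pixel columns grow to the right and rows downward; lengths in m; the calibration is good to about 2 mm. A picture is of the moment at which its call begins.
- close_job(): hands the job in, once; it reports no verdict.
The state is a dict: "time_s": time; "joints": joint angles; "qd": joint speeds; "joint_torque": joint torques, N m; "tcp_pos": TCP position; "eef_rot": TCP orientation; "contact_force": force on the tool from outside, world axes, zero at the start; "moment": the same for the moment, N m; "gripper_width": finger opening in m.
Only numpy, scipy, OpenCV 4.12 (cv2) and the standard library are available. Lean on these libraries where they do the work, as an engineer would, in place of code of your own. Each camera call takes 0.05 s, during which the arm holds its last target.

### The job

On the lever-operated rotary indexer, the brass bolster blank has to come squarely under the stamp, ready to be struck. First take the oil bottle out of the lever's way and stand it upright in its drip tray; then work the sprung advance lever, swinging it to its stop and letting it spring right back, as many times as it takes. Turn the dial only with the lever, do not go past, and leave everything else on the bench where it is.

Things in the scene. Friction and masses are not known exactly. Their poses are not given: they have to be found in the camera images.
- indexer: Grey cast machine fixed to the bench. Origin: on the dial's vertical axis, at bench height. Base plate 180 mm wide, 14 mm thick, from 80 mm along -y to 210 mm along +y. Column 50 x 50 mm, 219 mm high, centred 170 mm along +y; its 34 mm wide arm reaches back over the dial to carry the stamp (strike cap 245 mm above the bench). The lever is on the -y side.
- dial_plate: Round steel dial, 200 mm across, flat top 84 mm above the bench, six nests at 60 degree steps, five empty; the sixth holds the brass blank, clamped (top of clamps 108 mm above the bench). Origin: on the axis at bench height; +y points from the axis to the blank. Stiff, stays where it is left, not to be turned by pushing on it.
- blank (a point): Middle of the top of the brass bolster blank, a bar 60 x 26 x 16 mm lying across the dial's radius, 66 mm from the dial's axis, 100 mm above the bench. It turns with the dial.
- stamp (a point): Lower tip of the stamp (16 mm across), fixed, 66 mm from the dial's axis and 112 mm above the bench: the blank belongs centred below it.
- dial (a joint): Turn of the dial, rad, clockwise from above; 0 = blank centred under the stamp; starts in -3.1 to -0.6. The ratchet carries it with the lever: a swing to the stop ends at the next step (multiple of 1.047), or the step after if it is under about 0.25 short of one; it stays there as the lever springs back. So a swing let go just short of the stop is not made good by the next one. 1 to 3 swings.
- advance_lever (a joint): Swing of the advance lever in rad, clockwise seen from above: 0 = at rest (where its spring returns it by itself in about 1 s once let go), 1.30 = at its stop. About the indexer's vertical axis.
- lever_arm: The advance lever with its grip: a flat steel arm with an upright black grip at its end. Origin: on the indexer's axis at bench height; its +x axis points along the arm to the grip.
- lever_grip (a point): Top centre of the lever's upright round grip: 24 mm across, 64 to 140 mm above the bench, 170 mm from the indexer's axis, on a flat arm (22 mm wide, 50 to 58 mm above the bench, ends 183 mm from the axis) from under the dial. At rest it points 0.768 rad clockwise from the indexer's +x; it swings clockwise, towards the robot. Push: 2 N at first, 8 to 11 N near the stop.
- oil_bottle: White plastic oil bottle with a black spout, closed, 60 mm across its straight body (up to 88 mm above its foot), 124 mm high, 0.18 to 0.36 kg. Origin: centre of its underside; z up along it. It starts upright on the bench in the path of the lever, 150 to 195 mm from the dial's axis.
- drip_tray: Square aluminium drip tray fixed to the bench, 130 x 130 mm outside, 14 mm high, walls and floor 4 mm thick, open on top. Origin: centre of its underside, axes along its sides. It is either to the right or to the left of the indexer.
- scale_box: Wooden box, 150 x 130 x 60 mm, full of wooden handle scales, fixed to the bench on the side where the tray is not. Origin: centre of its underside.
- hammer: Bystander: hammer lying on the bench, 240 mm long, 26 mm high, its head 78 mm wide, its handle along its -x. Origin about its middle, at bench height.
- wood_block: Bystander: loose wooden block 110 x 60 x 45 mm. Origin: centre of its underside.
- tin: Bystander: tin standing on the bench, 66 mm across, 90 mm high. Origin: centre of its underside.
Mind the look-alikes: they are no part of the job. Several things look just like the drip_tray: the one meant starts farthest from the robot's base. Leave any orange look-alike of the oil_bottle alone.

How it is judged:
By the outcome, as a careful person would: the job done as asked, in the order asked, and still so for the second after the job is handed in, with the robot touching nothing.
It also fails if it takes over 72 s, if anything falls off the work surface, if the arm or the gripper's body presses on something with over 40 N, if the wrist force passes 120 N, or if a joint passes its speed limit or range.

## Working session

There is one attempt and no reset: what is moved stays moved. The work goes in short steps, Python scripts to look and compute and a tool call to move; the robot and the scene stay as the last step left them, time stands still between calls to the robot, and variables do not carry over. Pictures are saved under pics/ and viewed, and the job is handed in when it is done.

Besides the shell and the picture viewer there is one more tool, called after "Emit:" in YAML: its name, and indented under it one key for each argument. step_arm: Moves the arm, as the interface text tells. Its arguments: {"type":"object","properties":{"commands":{"type":"array","items":{"type":"array"}},"gripper":{"type":"number"},"grip_force":{"type":"number"}},"required":["commands"]}

```bash
mkdir -p pics; ls; cat > h.py <<'E'
import numpy as np, cv2
from plant import r, imaging, close_job
def cap(n,fn=None):
    d=imaging.capture(n)
    if fn: cv2.imwrite('pics/'+fn,cv2.cvtColor(d['img'],cv2.COLOR_RGB2BGR))
    return d
def world(d):
    z=d['z_map']; H,W=z.shape; f=H/2/np.tan(np.radians(d['vfov'])/2)
    u,v=np.meshgrid(np.arange(W),np.arange(H))
    P=np.stack([(u-d['cx'])/f*z,(v-d['cy'])/f*z,z,np.ones_like(z)],-1)@np.array(d['extrinsics']).T
    P=P[...,:3]; P[z==0]=np.nan
    return P
E
python3 - <<'E'
from h import *
np.set_printoptions(precision=4,suppress=True)
for n in('top','side'):
    d=cap(n,n+'1.png'); print(n,d['vfov'],d['cx'],d['cy'],np.array(d['extrinsics']))
    np.savez(n+'1.npz',P=world(d),img=d['img'])
s=r.get_state(); print(s, r.grip_depth)
E
```

```text
pics
top 47.8345382820876 251.6719853118261 193.19199328192545 [[-0.0167 -0.9906  0.1355  0.3531]
 [-0.9998  0.0156 -0.0091  0.0181]
 [ 0.0069 -0.1356 -0.9907  1.4734]
 [ 0.      0.      0.      1.    ]]
side 57.83473811798942 252.7595156207941 199.4058745488578 [[ 0.8786 -0.3355  0.34    0.2473]
 [-0.4773 -0.6432  0.5987 -0.4937]
 [ 0.0178 -0.6883 -0.7253  0.7222]
 [ 0.      0.      0.      1.    ]]
{'time_s': 0.1, 'joints': array([ 83.6015,  20.5868,   0.6426,  -0.0166, -70.136 , -16.5075]), 'qd': array([ 0.0042, -0.0896,  0.1007,  0.1388,  0.0815, -0.046 ]), 'joint_torque': array([ -0.0021, -58.4165,  29.3751,   7.0155,   0.0101,  -0.0001]), 'tcp_pos': array([0.2626, 0.6214, 0.2258]), 'eef_rot': array([179.9187,  -0.0078, -22.9117]), 'contact_force': array([-0.165 , -0.3008, -0.1629]), 'moment': array([ 0.0221, -0.0233,  0.0209]), 'gripper_width': 0.08807583668060456} 0.0188
```

View pics/top1.png

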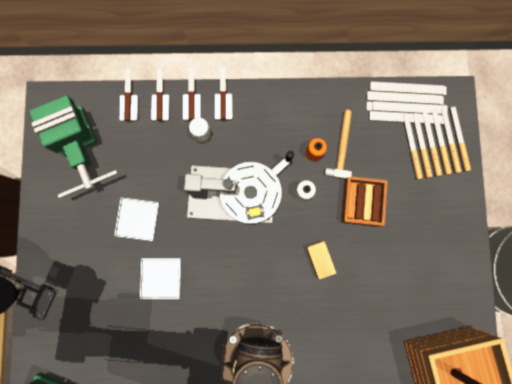

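View pics/side1.png

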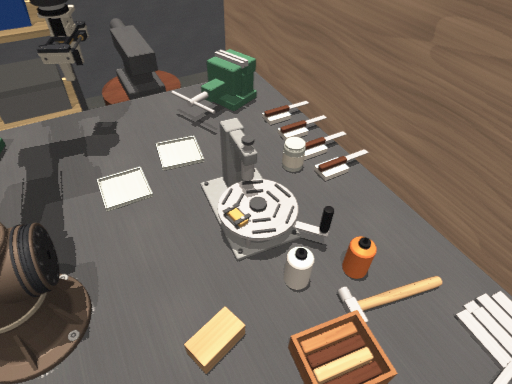

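```bash
python3 - <<'E'
from h import *
np.set_printoptions(precision=4,suppress=True)
D=np.load('top1.npz');P=D['P'];I=D['img'];S=np.load('side1.npz');Q=S['P'];J=S['img']
im=cv2.cvtColor(I,cv2.COLOR_RGB2BGR)
cv2.imwrite('pics/topc.png',cv2.resize(im[120:310,100:370],None,fx=2.9,fy=2.9,interpolation=cv2.INTER_CUBIC))
# dial top points
from scipy.optimize import least_squares
for nm,A,B in(('top',P,I),('side',Q,J)):
    # dial top: z 84
    m=(abs(A[...,2]-.084)<.004)
    lab=cv2.connectedComponentsWithStats(m.astype(np.uint8),connectivity=8)
    k=1+np.argmax(lab[2][1:,4]);mm=lab[1]==k
    pts=A[mm][:,:2].astype(np.float32); (c,rad)=cv2.minEnclosingCircle(pts); print(nm,'dial',c,rad,len(pts),lab[3][k], np.nanmedian(A[mm][:,2]))
    # bench z
    print('bench',np.nanmedian(A[...,2][abs(A[...,2])<.01]))
    # yellow blank
    hsv=cv2.cvtColor(B,cv2.COLOR_RGB2HSV)
    y=(hsv[...,0]>20)&(hsv[...,0]<34)&(hsv[...,1]>120)&(A[...,2]>.09)&(A[...,2]<.112)&(np.hypot(A[...,0]-c[0],A[...,1]-c[1])<.12)
    p=A[y]; print('blank n',len(p),p.mean(0),p.min(0),p.max(0)); print(cv2.minAreaRect(p[:,:2].astype(np.float32)*1000))
    # objects
    for lo,hi,t in((.03,.2,'hi'),):
        m=((A[...,2]>lo)&(A[...,2]<.3)).astype(np.uint8)
        n,l,st,ce=cv2.connectedComponentsWithStats(m)
        for i in range(1,n):
            if st[i,4]>60:
                q=A[l==i]; print(ce[i].round(),st[i,4],q.min(0),q.max(0),B[l==i].mean(0).round())
    # tray
    m=((A[...,2]>.002)&(A[...,2]<.02)&(B.min(-1)>130)).astype(np.uint8)
    n,l,st,ce=cv2.connectedComponentsWithStats(m)
    for i in range(1,n):
        if st[i,4]>300:
            q=A[l==i]; print('flat',ce[i].round(),st[i,4],q.mean(0),cv2.minAreaRect(q[:,:2].astype(np.float32)*1000))
E
```

```text
top dial (0.5462213754653931, 0.01042868010699749) 0.0996835008263588 1777 [251.2347 191.8289] 0.08415500388900599
bench 0.0002777620646146062
blank n 81 [ 0.4821 -0.0029  0.1   ] [ 0.4678 -0.0201  0.0908] [0.4973 0.0148 0.1069]
((482.8014221191406, -2.552846908569336), (26.998533248901367, 32.91530990600586), 8.883974075317383)
[127.  96.] 281 [0.8094 0.4183 0.0301] [0.9951 0.4399 0.0498] [174. 141. 126.]
[159.  97.] 253 [0.8081 0.3093 0.0302] [0.9922 0.3299 0.0485] [175. 140. 125.]
[196. 116.] 631 [0.7323 0.1449 0.03  ] [0.9922 0.2193 0.0991] [193. 179. 168.]
[222.  96.] 258 [0.8081 0.091  0.03  ] [0.9939 0.1093 0.0482] [179. 147. 131.]
[ 65. 136.] 3176 [0.5393 0.4428 0.03  ] [0.8632 0.6967 0.1846] [113. 149. 116.]
[316. 149.] 322 [ 0.6617 -0.2415  0.0311] [ 0.7196 -0.1812  0.1289] [182. 101.  33.]
[243. 190.] 3783 [ 0.4469 -0.1312  0.0307] [0.6681 0.2055 0.2525] [211. 210. 202.]
[364. 201.] 1747 [ 0.4332 -0.4417  0.03  ] [ 0.6005 -0.2958  0.0692] [172. 112.  62.]
[305. 191.] 303 [ 0.5219 -0.1976  0.0312] [ 0.5806 -0.1399  0.1256] [192. 190. 180.]
[321. 260.] 642 [ 0.2639 -0.262   
[... 2601 characters left out ...]
965 0.0051] ((472.50543212890625, 393.7510070800781), (131.72711181640625, 133.11932373046875), 82.32445526123047)
flat [123. 187.] 1203 [0.272  0.3155 0.0053] ((273.3897705078125, 318.5180358886719), (145.8665771484375, 129.6244659423828), 88.88153839111328)
flat [214. 192.] 503 [0.4958 0.1673 0.0134] ((500.87078857421875, 139.6384735107422), (170.02891540527344, 67.52690124511719), 84.73539733886719)
flat [496. 311.] 503 [ 0.8915 -0.4498  0.0117] ((894.5612182617188, -453.4210205078125), (90.57644653320312, 39.12992477416992), 85.71945190429688)
flat [489. 337.] 1795 [ 0.8286 -0.4786  0.0116] ((830.111328125, -482.73248291015625), (170.18101501464844, 94.22811126708984), 66.76052856445312)
```

View pics/topc.png

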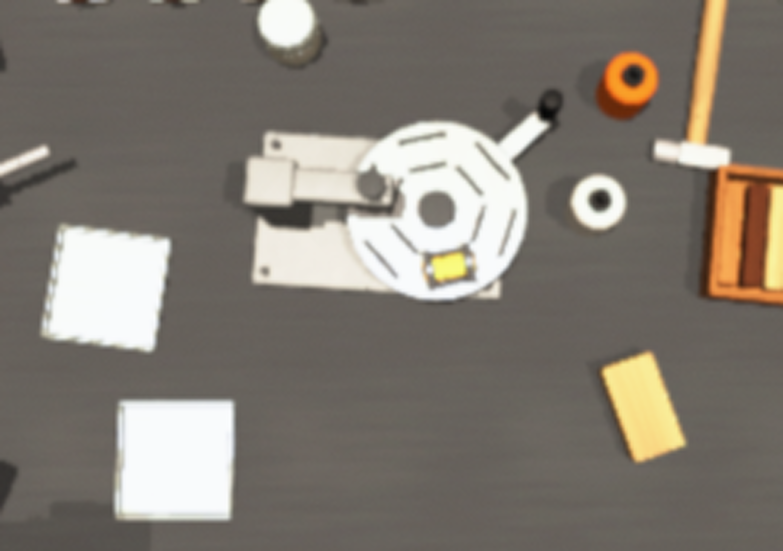

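```bash
python3 - <<'E'
from h import *
np.set_printoptions(precision=4,suppress=True)
c=np.array([.5466,.0098])
for n in('top','side'):
    D=np.load(n+'1.npz');A=D['P'];B=D['img'].astype(int)
    ok=np.isfinite(A[...,0])
    rr=np.hypot(A[...,0]-c[0],A[...,1]-c[1])
    g=ok&(rr<.2)&(rr>.14)&(A[...,2]>.09)&(A[...,2]<.15)&(B.max(-1)<90)&(A[...,1]<.0)&(A[...,0]>.6)
    t=g&(A[...,2]>.133)
    for m in(g,t):
        if m.sum(): q=A[m]; print(n,'grip',m.sum(),q.mean(0),q.min(0),q.max(0),np.degrees(np.arctan2(q[:,1].mean()-c[1],q[:,0].mean()-c[0])),np.hypot(*(q.mean(0)[:2]-c)))
    # base plate z~.014 near indexer
    b=ok&(abs(A[...,2]-.0125)<.0045)&(A[...,1]<.26)&(A[...,1]>-.11)&(A[...,0]>.4)&(A[...,0]<.68)&(B.min(-1)>110)
    q=A[b]; print('plate',len(q),cv2.minAreaRect(q[:,:2].astype(np.float32)*1000))
    # column top & arm
    b=ok&(A[...,2]>.205)&(A[...,2]<.26)&(rr<.25)&(A[...,0]>.4)
    q=A[b]; print('arm/cap',len(q),cv2.minAreaRect(q[:,:2].astype(np.float32)*1000), np.nanmax(q[:,2]))
    cc=q[q[:,2]>.235]; print('cap',cc.mean(0) if len(cc) else None)
    w=ok&(A[...,2]>.085)&(A[...,2]<.1)&(abs(A[...,0]-.551)<.05)&(abs(A[...,1]+.171)<.05)
    q=A[w]; print('bottle shoulder',len(q),q.min(0),q.max(0),cv2.minEnclosingCircle(q[:,:2].astype(np.float32)*1000))
    w=ok&(A[...,2]>.117)&(abs(A[...,0]-.551)<.05)&(abs(A[...,1]+.171)<.05)
    if w.sum(): print('spout',A[w].mean(0),w.sum())
E
```

```text
top grip 66 [ 0.6552 -0.1155  0.1308] [ 0.6457 -0.1272  0.0932] [ 0.6681 -0.1053  0.1464] -49.09093110108201 0.1658371161958352
top grip 43 [ 0.6577 -0.1164  0.1399] [ 0.6463 -0.1272  0.1336] [ 0.6681 -0.1071  0.1464] -48.63325779325607 0.16811134402103867
plate 994 ((550.4486694335938, 62.38011169433594), (316.1949462890625, 180.07249450683594), 85.36558532714844)
arm/cap 692 ((555.2967529296875, 130.4154510498047), (150.32606506347656, 50.70365524291992), 84.74231719970703) 0.2525478700900208
cap [0.5507 0.0758 0.2446]
bottle shoulder 175 [ 0.5233 -0.196   0.0856] [ 0.5793 -0.1409  0.1   ] ((551.2220458984375, -169.137939453125), 29.401899337768555)
spout [ 0.5493 -0.1669  0.1243] 3
side grip 203 [ 0.654  -0.1224  0.1223] [ 0.6456 -0.1309  0.0901] [ 0.6689 -0.1071  0.1416] -50.92353718338286 0.1703532865789648
side grip 77 [ 0.6567 -0.1201  0.1385] [ 0.6467 -0.1297  0.1336] [ 0.6689 -0.1071  0.1416] -49.720842092916264 0.17024606418562185
plate 807 ((551.3262329101562, 74.59597778320312), (291.70867919921875, 178.52574157714844), 85.52893829345703)
arm/cap 751 ((558.0628051757812, 128.47262573242188), (152.2846221923828, 50.12778091430664), 88.41140747070312) 0.24622266960695727
cap [0.5499 0.072  0.243 ]
bottle shoulder 386 [ 0.5218 -0.201   0.0853] [ 0.58   -0.1443  0.1   ] ((550.7568359375, -172.1015167236328), 29.612918853759766)
spout [ 0.5502 -0.1726  0.1203] 10
```

```bash
python3 - <<'E'
import cv2
a=cv2.imread('pics/side1.png')
cv2.imwrite('pics/sidec.png',cv2.resize(a[110:320,170:400],None,fx=2.8,fy=2.8,interpolation=cv2.INTER_CUBIC))
E
```

```text
(no output)
```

View pics/sidec.png

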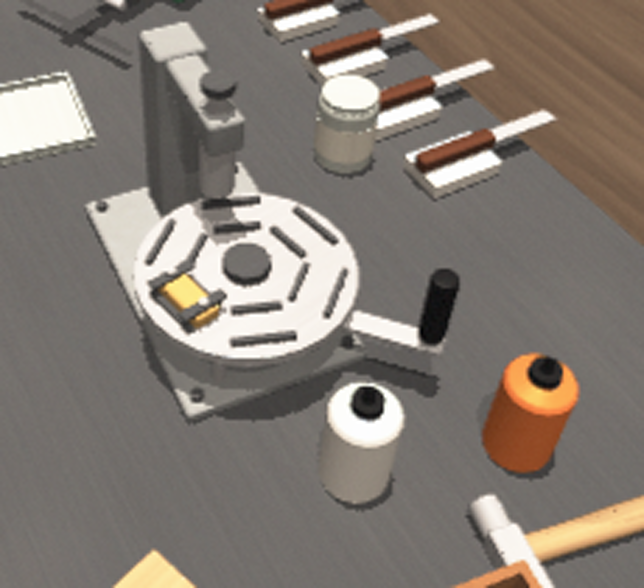

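Candidates (top image):
- **Bottle:** white at (306,190) and an orange look-alike at (316,149). The tin at (199,128) is also pale. I take the white one with the black spout, at (0.551, -0.171).
- **Tray:** (137,219), 0.617 m from the base, and (160,279), 0.417 m away. I take the far one, at (0.472, 0.397).

The close crop confirms both. The dial is at about -1.84 rad, so I expect 2 swings.

Emit:
step_arm:
  commands:
    - [[0, 0, 0], -7.6]
    - [[0, 0, 0], -7.6]
    - [[0, 0, 0], -7.7]
    - [[0, 0, 0], 0]
  gripper: 0

```text
time_s: 0.6
tcp_pos: [0.2627, 0.6215, 0.2261]
eef_rot: [180.0, 0.0, -0.1]
contact_force: [0.5, -0.5, 0.5]
gripper_width: 0.0877
```

Emit:
step_arm:
  commands:
    - [[14.75, 35, 0], 0]
    - [[14.75, 35, 0], 0]
    - [[14.75, 35, 0], 0]
    - [[14.75, 35, 0], 0]
    - [[14.75, 35, 0], 0]
    - [[14.75, 35, 0], 0]
    - [[14.75, 35, 0], 0]
    - [[14.75, 35, 0], 0]
    - [[14.75, 35, 0], 0]
    - [[14.75, 35, 0], 0]
    - [[14.75, 35, 0], 0]
    - [[14.75, 36, 0], 0]
    - [[0, 35, 0], 0]
    - [[0, 35, 0], 0]
    - [[0, 35, 0], 0]
    - [[0, 35, 0], 0]
    - [[0, 35, 0], 0]
    - [[0, 35, 0], 0]
    - [[0, 35, 0], 0]
    - [[0, 35, 0], 0]

```text
time_s: 3.1
tcp_pos: [0.4394, -0.0804, 0.2267]
eef_rot: [-180.0, -0.0, -0.2]
contact_force: [0.4, -0.1, -0.8]
gripper_width: 0.0876
```

Emit:
step_arm:
  commands:
    - [[25, 20, 0], 0]
    - [[28, 23, 0], 0]
    - [[29, 23, 0], 0]
    - [[29, 23, 0], 0]
    - [[0, 0, 0], 0]
    - [[0, 0, 0], 0]

```text
time_s: 3.85
tcp_pos: [0.5501, -0.1682, 0.2261]
eef_rot: [-180.0, 0.1, -0.1]
contact_force: [0.4, 0.3, -0.5]
gripper_width: 0.0879
```

Emit:
step_arm:
  commands:
    - [[1, 2.5, 20], 0]
    - [[0, 0, 25], 0]
    - [[0, 0, 25], 0]
    - [[0, 0, 25], 0]
    - [[0, 0, 25], 0]
    - [[0, 0, 20], 0]
    - [[0, 0, 13], 0]
    - [[0, 0, 9], 0]
    - [[0, 0, 0], 0]

```text
time_s: 4.97
tcp_pos: [0.5514, -0.1706, 0.0644]
eef_rot: [180.0, 0.0, -0.0]
contact_force: [-0.3, 0.6, 0.6]
gripper_width: 0.0875
```

```bash
python3 - <<'E'
from h import *
cap('top','t2.png');d=cap('side','s2.png')
a=cv2.imread('pics/s2.png')[140:340,200:420];b=cv2.imread('pics/t2.png')[120:270,180:400]
cv2.imwrite('pics/c2.png',np.hstack([cv2.resize(a,(400,364)),cv2.resize(b,(400,364))]))
print(r.get_state()['tcp_pos'])
E
```

```text
[ 0.5520571  -0.17077149  0.06518043]
```

View pics/c2.png

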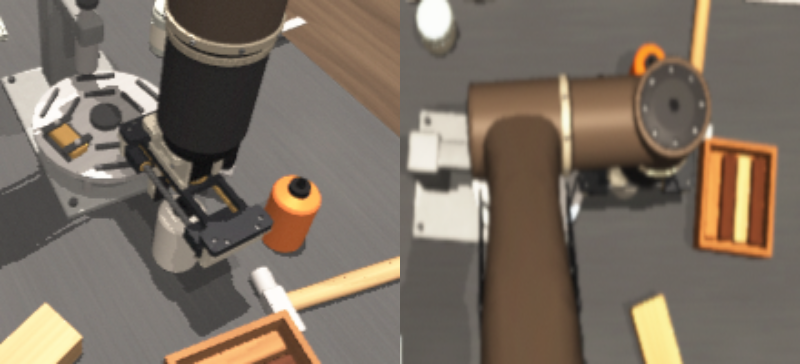

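The gripper straddles the white bottle (side crop around (190,230)) and clears the dial and the orange bottle. Now I close.

Emit:
step_arm:
  commands:
    - [[0, 0, 0], 0]
    - [[0, 0, 0], 0]
    - [[0, 0, 0], 0]
    - [[0, 0, 0], 0]
    - [[0, 0, 0], 0]
    - [[0, 0, 0], 0]
    - [[0, 0, 0], 0]
    - [[0, 0, 0], 0]
  gripper: 1
  grip_force: 25

```text
time_s: 6.08
tcp_pos: [0.5517, -0.1708, 0.0647]
eef_rot: [180.0, -0.0, -0.0]
contact_force: [-0.5, 2.0, 4.2]
gripper_width: 0.0591
```

Emit:
step_arm:
  commands:
    - [[0, 0, -8], 0]
    - [[0, 0, -15], 0]
    - [[0, 0, -22], 0]
    - [[0, 0, -25], 0]
    - [[0, 0, -25], 0]
    - [[0, 0, -25], 0]
    - [[0, 0, -22], 0]
    - [[0, 0, -18], 0]
    - [[0, 0, 0], 0]
    - [[0, 0, 0], 0]

```text
time_s: 7.32
tcp_pos: [0.5511, -0.1707, 0.2241]
eef_rot: [-180.0, 0.0, -0.0]
contact_force: [0.1, -0.7, -3.6]
gripper_width: 0.0593
```

```bash
python3 - <<'E'
from h import *
d=cap('side','s3.png')
a=cv2.imread('pics/s3.png')[100:340,150:420]
cv2.imwrite('pics/c3.png',cv2.resize(a,None,fx=2,fy=2))
E
```

```text
(no output)
```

View pics/c3.png

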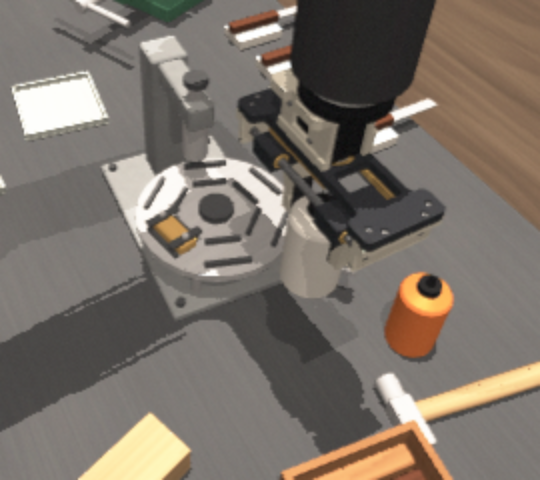

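The bottle is held upright and clear of the bench. I carry it round in front of the dial to the tray.

Emit:
step_arm:
  commands:
    - [[-15, -12, 0], 0]
    - [[-24, -20, 0], 0]
    - [[-24, -20, 0], 0]
    - [[-24, -20, 0], 0]
    - [[-24, -19, 0], 0]
    - [[0, -28, 0], 0]
    - [[0, -32, 0], 0]
    - [[0, -32, 0], 0]
    - [[0, -32, 0], 0]
    - [[0, -32, 0], 0]
    - [[0, -32, 0], 0]
    - [[0, -32, 0], 0]
    - [[0, -32, 0], 0]
    - [[0, -28, 0], 0]
    - [[5, -30, 0], 0]
    - [[5, -30, 0], 0]
    - [[5, -30, 0], 0]
    - [[5, -30, 0], 0]
    - [[5, -30, 0], 0]
    - [[4, -26, 0], 0]

```text
time_s: 9.88
tcp_pos: [0.4699, 0.3781, 0.2239]
eef_rot: [180.0, 0.0, -0.0]
contact_force: [0.7, -0.1, -2.2]
gripper_width: 0.0594
```

Emit:
step_arm:
  commands:
    - [[3, -20, 0], 0]
    - [[0, 0, 0], 0]
    - [[0, 0, 0], 0]

```text
time_s: 10.25
tcp_pos: [0.4726, 0.396, 0.2242]
eef_rot: [180.0, 0.0, -0.0]
contact_force: [0.1, 0.3, -2.5]
gripper_width: 0.0588
```

```bash
python3 - <<'E'
from h import *
np.set_printoptions(precision=4,suppress=True)
d=cap('side','s4.png');P=world(d)
a=cv2.imread('pics/s4.png')[60:260,60:330]
cv2.imwrite('pics/c4.png',cv2.resize(a,None,fx=2.5,fy=2.5))
print(r.get_state()['tcp_pos'])
c=np.array([.472,.396])
w=(np.hypot(P[...,0]-c[0],P[...,1]-c[1])<.045)&(P[...,2]>.1)&(P[...,2]<.2)
q=P[w]; print(len(q),q.min(0),q.max(0)); 
E
```

```text
[0.4726 0.3958 0.2244]
258 [0.443  0.3636 0.1575] [0.5017 0.4035 0.2   ]
```

View pics/c4.png

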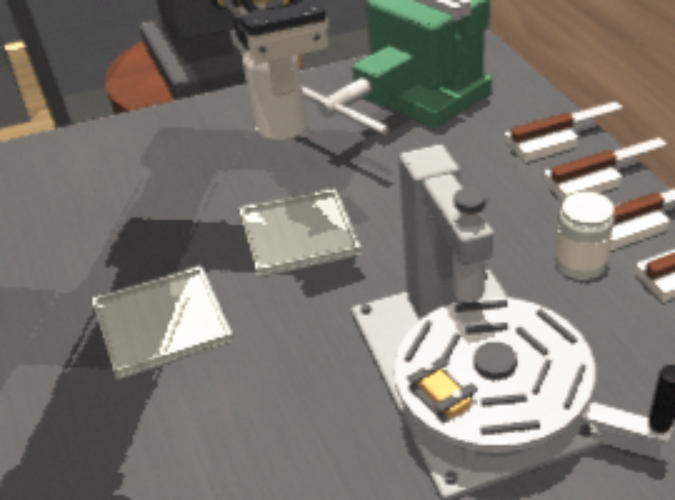

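Emit:
step_arm:
  commands:
    - [[0, 0, 15], 0]
    - [[0, 0, 25], 0]
    - [[0, 0, 25], 0]
    - [[0, 0, 25], 0]
    - [[0, 0, 25], 0]
    - [[0, 0, 18], 0]
    - [[0, 0, 10], 0]
    - [[0, 0, 5], 0]
    - [[0, 0, 3], 0]
    - [[0, 0, 2], 0]
    - [[0, 0, 0], 0]

```text
time_s: 11.68
tcp_pos: [0.4728, 0.3963, 0.0718]
eef_rot: [-180.0, -0.0, -0.0]
contact_force: [-0.3, 0.5, -2.4]
gripper_width: 0.059
```

Emit:
step_arm:
  commands:
    - [[0, 0, 1.5], 0]
    - [[0, 0, 1], 0]
    - [[0, 0, 0.5], 0]
    - [[0, 0, 0], 0]

```text
time_s: 12.18
tcp_pos: [0.4727, 0.3963, 0.0688]
eef_rot: [-180.0, -0.0, -0.0]
contact_force: [-1.0, -1.2, 0.4]
gripper_width: 0.0591
```

Contact with the tray floor, so I release and rise.

Emit:
step_arm:
  commands:
    - [[0, 0, 0], 0]
    - [[0, 0, 0], 0]
    - [[0, 0, 0], 0]
    - [[0, 0, 0], 0]
    - [[0, 0, 0], 0]
    - [[0, 0, 0], 0]
  gripper: 0

```text
time_s: 12.92
tcp_pos: [0.4727, 0.3962, 0.0685]
eef_rot: [-180.0, -0.0, -0.0]
contact_force: [0.9, 0.6, 0.3]
gripper_width: 0.0874
```

Emit:
step_arm:
  commands:
    - [[0, 0, -8], 0]
    - [[0, 0, -20], 0]
    - [[0, 0, -25], 0]
    - [[0, 0, -30], 0]
    - [[0, 0, -35], 0]
    - [[0, 0, -40], 0]
    - [[0, 0, -20], 0]
    - [[0, 0, 0], 0]

```text
time_s: 13.92
tcp_pos: [0.4733, 0.3969, 0.2491]
eef_rot: [-179.8, -0.1, 0.0]
contact_force: [0.3, -0.7, -1.1]
gripper_width: 0.0875
```

```bash
python3 - <<'E'
from h import *
np.set_printoptions(precision=4,suppress=True)
d=cap('side','s5.png');P=world(d)
a=cv2.imread('pics/s5.png')[60:260,60:330]
cv2.imwrite('pics/c5.png',cv2.resize(a,None,fx=2.5,fy=2.5))
c=np.array([.472,.396])
w=(np.hypot(P[...,0]-c[0],P[...,1]-c[1])<.045)&(P[...,2]>.03)&(P[...,2]<.14)
q=P[w]; print(len(q),q.min(0),q.max(0)); t=q[q[:,2]>.12]; print(t.mean(0),len(t))
s=r.get_state(); print(s['tcp_pos'],s['joints'],s['gripper_width'])
E
```

```text
510 [0.4428 0.3628 0.0302] [0.502  0.4187 0.1253]
[0.4718 0.3929 0.1237] 5
[0.4727 0.3964 0.2475] [ 58.0863  14.3559  -5.3176  -0.0134 -70.2242  31.9071] 0.08760853063262236
```

View pics/c5.png

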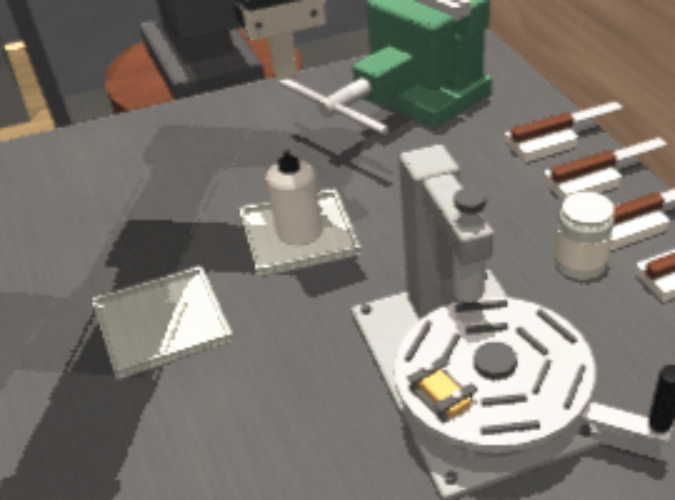

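The oil bottle stands upright in the far tray (crop (293,200)). Now I go round to the far side of the lever grip with the gripper shut.

Emit:
step_arm:
  commands:
    - [[-5.5, 30, -10], 0]
    - [[-5.5, 33, -10], 0]
    - [[-5.5, 33, 0], 0]
    - [[-5.5, 33, 0], 0]
    - [[-5.5, 33, 0], 0]
    - [[-5.5, 34, 0], 0]
    - [[0, 35, 0], 0]
    - [[0, 35, 0], 0]
    - [[0, 35, 0], 0]
    - [[0, 35, 0], 0]
    - [[0, 35, 0], 0]
    - [[0, 35, 0], 0]
    - [[0, 35, 0], 0]
    - [[0, 35, 0], 0]
    - [[38, 1.5, 0], 0]
    - [[42, 1.5, 0], 0]
    - [[42, 1.5, 0], 0]
    - [[42, 1.5, 0], 0]
    - [[42, 1.5, 0], 0]
    - [[46.6, 1, 0], 0]
  gripper: 1
  grip_force: 40

```text
time_s: 16.48
tcp_pos: [0.693, -0.0884, 0.2651]
eef_rot: [180.0, 0.1, -0.0]
contact_force: [0.8, -0.5, -0.1]
gripper_width: 0.0004
```

Emit:
step_arm:
  commands:
    - [[0, 0, 0], -10.3]
    - [[0, 0, 0], -10.3]
    - [[0, 0, 0], -10.3]
    - [[0, 0, 0], -10.4]
    - [[0, 0, 0], 0]
    - [[0, 0, 0], 0]

```text
time_s: 17.23
tcp_pos: [0.692, -0.0883, 0.2658]
eef_rot: [-180.0, 0.1, 41.1]
contact_force: [0.1, -0.0, -0.5]
gripper_width: 0.0002
```

Emit:
step_arm:
  commands:
    - [[0, 0, 20], 0]
    - [[0, 0, 30], 0]
    - [[0, 0, 30], 0]
    - [[0, 0, 30], 0]
    - [[0, 0, 30], 0]
    - [[0, 0, 20], 0]
    - [[0, 0, 15], 0]
    - [[0, 0, 0], 0]

```text
time_s: 18.23
tcp_pos: [0.6915, -0.0884, 0.0903]
eef_rot: [-179.9, 0.1, 41.2]
contact_force: [0.5, -0.0, -0.5]
gripper_width: 0.0005
```

```bash
python3 - <<'E'
from h import *
d=cap('side','s6.png')
a=cv2.imread('pics/s6.png')[100:340,190:460]
cv2.imwrite('pics/c6.png',cv2.resize(a,None,fx=2.4,fy=2.4))
print(r.get_state()['tcp_pos'],r.get_state()['joints'])
E
```

```text
[ 0.69228632 -0.08835855  0.09154033] [ 8.68422727e+00  2.84114057e+01 -5.46249790e+00  1.33178097e-02
 -5.61516627e+01  1.22556780e+02]
```

View pics/c6.png

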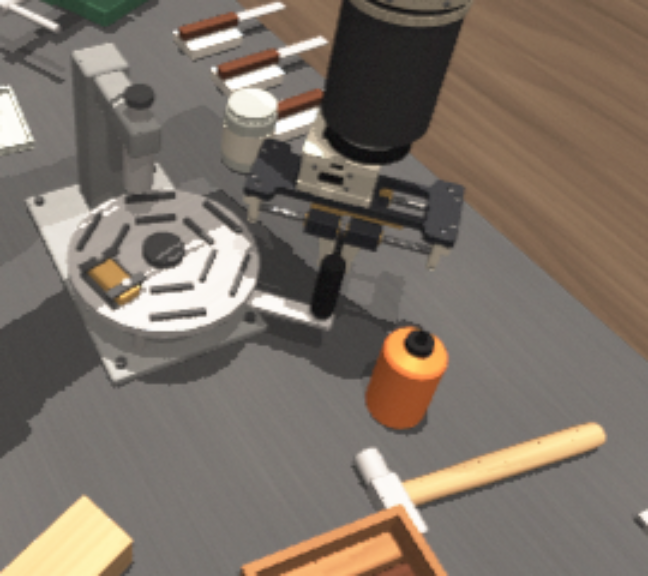

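The shut fingers sit just behind the grip (crop (330,250) against the grip at (328,285)). Now I start the first swing.

Emit:
step_arm:
  commands:
    - [[-12, 0, 0], 0]
    - [[-9, 0, 0], 0]
    - [[-14.9, 1.45, 0], 5]
    - [[-14.9, 1.45, 0], 5]
    - [[-14.9, 1.45, 0], 5]
    - [[-14.9, 1.45, 0], 5]
    - [[-14.9, 1.45, 0], 5]
    - [[-14.9, 1.45, 0], 5]
    - [[-14.9, 1.45, 0], 5]

```text
time_s: 19.4
tcp_pos: [0.5909, -0.1563, 0.0927]
eef_rot: [-180.0, -0.4, 6.1]
contact_force: [8.0, 4.8, -4.9]
gripper_width: 0.0
```

```bash
cat > m.py <<'E'
from h import *
np.set_printoptions(precision=4,suppress=True)
c=np.array([.5466,.0098])
def st():
    s=r.get_state();p=np.array(s['tcp_pos']);yaw=s['eef_rot'][2];phi=np.radians(yaw-90)
    e=np.array([np.cos(phi),np.sin(phi)]);t=np.array([-e[1],e[0]]);v=p[:2]-c
    f=np.array(s['contact_force'])
    print('t',s['time_s'],'yaw',yaw,'rad mm',1000*v@e,'d',1000*v@t,'z',p[2],'F rad/tan/z',f[:2]@e,f[:2]@t,f[2],'swing',np.radians(41.3-yaw))
def grip(A,B):
    rr=np.hypot(A[...,0]-c[0],A[...,1]-c[1])
    g=(rr<.2)&(rr>.14)&(A[...,2]>.07)&(A[...,2]<.145)&(B.max(-1)<90)&(A[...,1]<.0)
    return g
E
python3 - <<'E'
from m import *
st(); cap('side','s7.png')
E
```

```text
t 19.4 yaw 6.127279588561127 rad mm 169.88277546887076 d 26.27473079700016 z 0.09271969615776493 F rad/tan/z -3.911520480204217 8.461311641021316 -4.87452838403739 swing 0.613879778063023
```

View pics/s7.png

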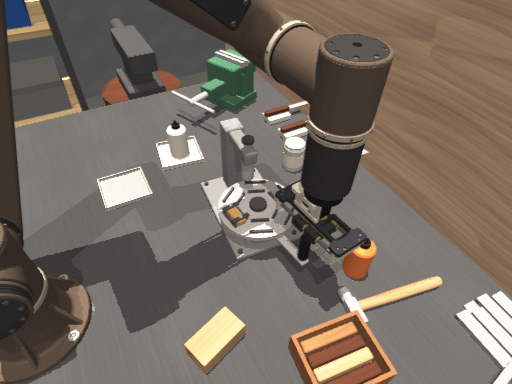

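Emit:
step_arm:
  commands:
    - [[-14.9, 1.45, 0], 5]
    - [[-14.9, 1.45, 0], 5]
    - [[-14.9, 1.45, 0], 5]
    - [[-14.9, 1.45, 0], 5]
    - [[-14.9, 1.45, 0], 5]
    - [[-12, 1.2, 0], 4]

```text
time_s: 20.2
tcp_pos: [0.5052, -0.1569, 0.0928]
eef_rot: [-179.9, -0.3, -22.8]
contact_force: [8.9, -3.2, -5.9]
gripper_width: 0.0006
```

```bash
python3 - <<'E'
from m import *
st()
E
```

```text
t 20.2 yaw -22.767020828738897 rad mm 169.7784212507633 d 26.321847442137404 z 0.09284938017659755 F rad/tan/z -0.49974646230361247 9.488711247200321 -5.933464435635388 swing 1.1181804554052799
```

Emit:
step_arm:
  commands:
    - [[-5.95, 0.7, 0], 2]
    - [[-5.95, 0.7, 0], 2]
    - [[-5.95, 0.7, 0], 2]
    - [[-5.95, 0.7, 0], 2]
    - [[0, 0, 0], 0]

```text
time_s: 20.82
tcp_pos: [0.4818, -0.1492, 0.0928]
eef_rot: [-179.9, -0.2, -30.7]
contact_force: [5.1, -4.7, -4.5]
gripper_width: 0.0008
```

```bash
python3 - <<'E'
from m import *
st()
E
```

```text
t 20.825 yaw -30.65177254322361 rad mm 169.83564889019394 d 25.379037792764976 z 0.09278488394483922 F rad/tan/z 1.4288297386493942 6.7916179196946045 -4.450697629905566 swing 1.255795333525306
```

Emit:
step_arm:
  commands:
    - [[-4.4, 0.5, 0], 1.5]
    - [[0, 0, 0], 0]

```text
time_s: 21.08
tcp_pos: [0.4779, -0.1476, 0.0928]
eef_rot: [-179.9, -0.2, -32.1]
contact_force: [6.4, -4.9, -3.6]
gripper_width: 0.0002
```

Emit:
step_arm:
  commands:
    - [[-4.4, 0.5, 0], 1.5]
    - [[0, 0, 0], 0]

```text
time_s: 21.32
tcp_pos: [0.4739, -0.1457, 0.0928]
eef_rot: [-179.9, -0.2, -33.6]
contact_force: [6.3, -5.0, -4.5]
gripper_width: 0.0005
```

```bash
python3 - <<'E'
from m import *
st()
d=cap('top');P=world(d)
cv2.imwrite('pics/t8.png',cv2.cvtColor(d['img'],cv2.COLOR_RGB2BGR))
d=cap('side');P=world(d);B=d['img']
cv2.imwrite('pics/s8.png',cv2.cvtColor(cv2.resize(B[140:320,180:400],None,fx=3,fy=3),cv2.COLOR_RGB2BGR))
E
```

```text
t 21.325 yaw -33.643484739623304 rad mm 169.77162316267564 d 25.609531095305044 z 0.09278253575104989 F rad/tan/z 0.6885262066544222 8.07843784782885 -4.549125781139905 swing 1.3080105616245519
```

View pics/s8.png

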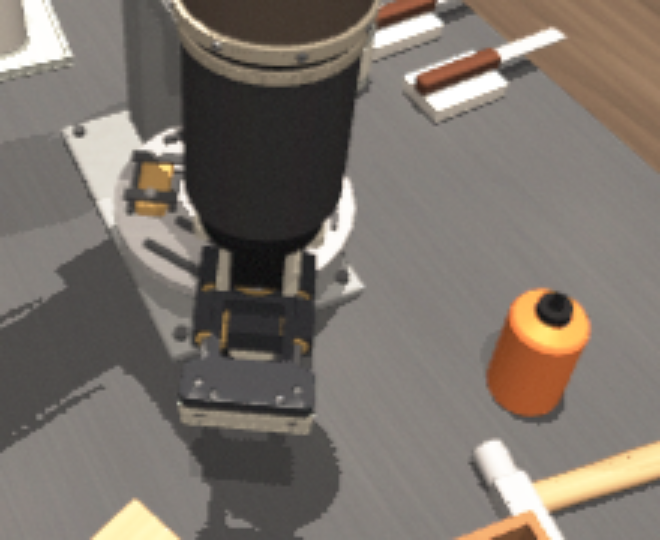

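Emit:
step_arm:
  commands:
    - [[-3, 0.35, 0], 1]
    - [[0, 0, 0], 0]

```text
time_s: 21.68
tcp_pos: [0.4718, -0.1447, 0.0929]
eef_rot: [-179.9, -0.3, -34.6]
contact_force: [8.1, -9.4, -6.2]
gripper_width: 0.0007
```

Emit:
step_arm:
  commands:
    - [[-3, 0.35, 0], 1]
    - [[0, 0, 0], 0]

```text
time_s: 21.92
tcp_pos: [0.4707, -0.1442, 0.093]
eef_rot: [-179.9, -0.5, -35.6]
contact_force: [14.2, -18.5, -13.9]
gripper_width: 0.0004
```

```bash
python3 - <<'E'
from m import *
st()
E
```

```text
t 21.925 yaw -35.582488061768224 rad mm 169.37628575569462 d 27.910862831437342 z 0.09303547928756348 F rad/tan/z 6.793034839178221 22.296793059057464 -13.853974816132137 swing 1.341852553803089
```

The stop is reached (force jumped to about 22 N at a swing of 1.3). I let it spring back by retreating along the arc ahead of it.

Emit:
step_arm:
  commands:
    - [[23.4, -5, 0], -8]
    - [[23.4, -5, 0], -8]
    - [[23.4, -5, 0], -8]
    - [[23.4, -5, 0], -8]
    - [[23.4, -5, 0], -8]
    - [[23.4, -5, 0], -8]
    - [[23.4, -5, 0], -8]
    - [[23.4, -5, 0], -8]
    - [[23.4, -5, 0], -8]
    - [[14.7, -2.75, 0], -5]
    - [[12, 0, 0], 0]
    - [[11, 0, 0], 0]
    - [[0, 0, 0], 0]
    - [[0, 0, 0], 0]
    - [[0, 0, 0], 0]
    - [[0, 0, 0], 0]
    - [[0, 0, 0], 0]
    - [[0, 0, 0], 0]

```text
time_s: 24.18
tcp_pos: [0.6937, -0.0867, 0.0916]
eef_rot: [180.0, -0.0, 41.3]
contact_force: [-0.6, -0.5, -0.2]
gripper_width: 0.0002
```

```bash
cat >> m.py <<'E'
def dial(d):
    A=world(d);B=d['img'];hsv=cv2.cvtColor(B,cv2.COLOR_RGB2HSV)
    y=(hsv[...,0]>14)&(hsv[...,0]<36)&(hsv[...,1]>120)&(A[...,2]>.09)&(A[...,2]<.104)&(np.hypot(A[...,0]-c[0],A[...,1]-c[1])<.11)
    p=A[y]; 
    if len(p)<4: print('no blank');return
    m=(p[:,:2].min(0)+p[:,:2].max(0))/2
    for q in(p.mean(0)[:2],m):
        v=q-c;a=np.degrees(np.arctan2(v[1],v[0]));a%=360; print('blank n',len(p),q,'ang',a,'r',np.hypot(*v),'dial',-np.radians(a-85.3))
E
python3 - <<'E'
from m import *
st()
for n in('side','top'):
    d=cap(n); dial(d); A=world(d);B=d['img'].astype(int)
    g=grip(A,B);
    cv2.imwrite('pics/%s9.png'%n,cv2.cvtColor(cv2.resize(d['img'][110:310,180:420],None,fx=3,fy=3),cv2.COLOR_RGB2BGR))
E
```

```text
t 24.175 yaw 41.287802167230076 rad mm 169.57544402848825 d 46.903768736883265 z 0.09160062786264762 F rad/tan/z -0.049052675967144486 -0.7742580069891482 -0.1777622052378963 swing 0.000212892343442782
blank n 121 [0.4902 0.0421] ang 150.17302447953722 r 0.06502397787969705 dial -1.1322478728948053
blank n 121 [0.4895 0.0408] ang 151.50983548719054 r 0.06491405851722458 dial -1.155579626455259
no blank
```

View pics/side9.png

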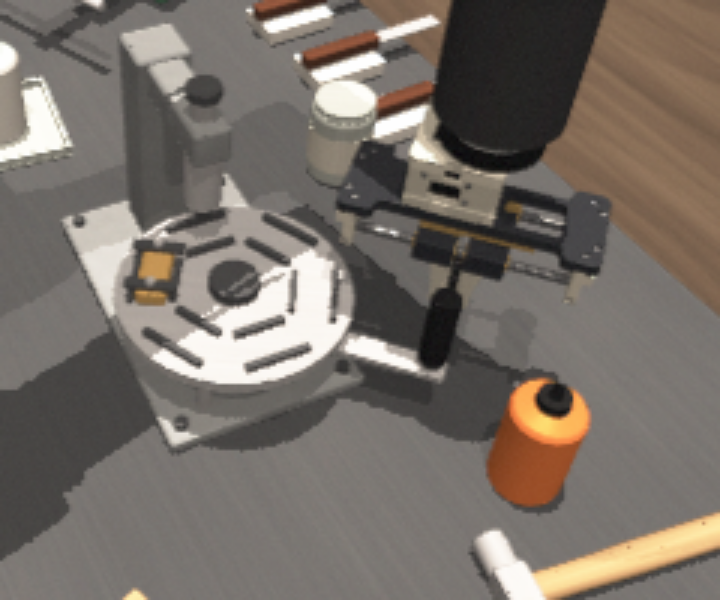

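```bash
python3 - <<'E'
from m import *
d=cap('side');A=world(d);B=d['img']
# everything raised above dial within r<.105 : clamps+blank, z>.096
v=A[...,:2]-c;rr=np.hypot(v[...,0],v[...,1])
w=(A[...,2]>.0965)&(A[...,2]<.111)&(rr<.1)&(rr>.035)&(A[...,1]<.08)
q=A[w];k=q.mean(0)[:2];R=cv2.minAreaRect(q[:,:2].astype(np.float32)*1000)
print(len(q),k,R)
for k in(k,np.array(R[0])/1000):
    a=np.degrees(np.arctan2(*(k-c)[::-1]))%360;print(a,np.hypot(*(k-c)),-np.radians(a-85.3))
E
```

```text
256 [0.4913 0.0452] ((491.34619140625, 45.79782485961914), (58.715362548828125, 43.16502380371094), 54.571250915527344)
147.3200707564624 0.06565037837281727 -1.0824544370201192
146.91577939358172 0.06594563487251123 -1.075398221600476
```

The dial now reads about -1.06 (step -1.047), and the lever is back at rest with the tool clear of it. Second and last swing.

Emit:
step_arm:
  commands:
    - [[-12, 0, 0], 0]
    - [[-11, 0, 0], 0]
    - [[-14.9, 1.45, 0], 5]
    - [[-14.9, 1.45, 0], 5]
    - [[-14.9, 1.45, 0], 5]
    - [[-14.9, 1.45, 0], 5]
    - [[-14.9, 1.45, 0], 5]
    - [[-14.9, 1.45, 0], 5]
    - [[-14.9, 1.45, 0], 5]
    - [[-14.9, 1.45, 0], 5]
    - [[-14.9, 1.45, 0], 5]
    - [[-14.9, 1.45, 0], 5]
    - [[-14.9, 1.45, 0], 5]
    - [[-14.9, 1.45, 0], 5]
    - [[-12, 1.2, 0], 4]
    - [[-5.95, 0.7, 0], 2]
    - [[-5.95, 0.7, 0], 2]
    - [[-5.95, 0.7, 0], 2]
    - [[-5.95, 0.7, 0], 2]
    - [[0, 0, 0], 0]

```text
time_s: 26.82
tcp_pos: [0.4814, -0.1488, 0.0922]
eef_rot: [-179.9, -0.2, -30.7]
contact_force: [6.1, -3.7, -4.9]
gripper_width: 0.0005
```

Emit:
step_arm:
  commands:
    - [[-4.4, 0.5, 0], 1.5]
    - [[-4.4, 0.5, 0], 1.5]
    - [[0, 0, 0], 0]

```text
time_s: 27.2
tcp_pos: [0.4734, -0.1452, 0.0922]
eef_rot: [-179.9, -0.2, -33.7]
contact_force: [5.8, -4.0, -5.0]
gripper_width: 0.0006
```

Emit:
step_arm:
  commands:
    - [[-3, 0.35, 0], 1]
    - [[-3, 0.35, 0], 1]
    - [[0, 0, 0], 0]

```text
time_s: 27.58
tcp_pos: [0.4707, -0.1439, 0.0925]
eef_rot: [-179.9, -0.5, -35.6]
contact_force: [16.6, -19.8, -16.4]
gripper_width: 0.0001
```

```bash
python3 - <<'E'
from m import *
st()
E
```

```text
t 27.575 yaw -35.64293957543187 rad mm 169.1040770223701 d 27.867504451955444 z 0.09247335708140951 F rad/tan/z 6.460337746465573 25.006965362604664 -16.380542415291604 swing 1.342907631754334
```

At the stop again (25 N). I retreat the same way, then lift clear.

Emit:
step_arm:
  commands:
    - [[23.4, -5, 0], -8]
    - [[23.4, -5, 0], -8]
    - [[23.4, -5, 0], -8]
    - [[23.4, -5, 0], -8]
    - [[23.4, -5, 0], -8]
    - [[23.4, -5, 0], -8]
    - [[23.4, -5, 0], -8]
    - [[23.4, -5, 0], -8]
    - [[23.4, -5, 0], -8]
    - [[14.7, -2.75, 0], -5]
    - [[12, 0, 0], 0]
    - [[11, 0, 0], 0]
    - [[0, 0, 0], 0]
    - [[0, 0, 0], 0]
    - [[0, 0, 0], 0]
    - [[0, 0, 0], 0]

```text
time_s: 29.58
tcp_pos: [0.6936, -0.0865, 0.0917]
eef_rot: [180.0, -0.0, 41.3]
contact_force: [-1.2, -0.7, 0.2]
gripper_width: 0.0006
```

Emit:
step_arm:
  commands:
    - [[0, 0, -15], 0]
    - [[0, 0, -30], 0]
    - [[0, 0, -30], 0]
    - [[0, 0, -30], 0]
    - [[0, 0, -30], 0]
    - [[0, 0, -30], 0]
    - [[0, 0, -30], 0]
    - [[0, 0, -15], 0]
    - [[0, 0, 0], 10.3]
    - [[0, 0, 0], 10.3]
    - [[0, 0, 0], 10.3]
    - [[0, 0, 0], 10.4]
    - [[0, 0, 0], 0]

```text
time_s: 31.2
tcp_pos: [0.6936, -0.0862, 0.3014]
eef_rot: [-180.0, 0.0, 0.1]
contact_force: [0.2, -0.0, 0.3]
gripper_width: 0.0003
```

Emit:
step_arm:
  commands:
    - [[-20, 15, 0], 0]
    - [[-30, 25, 0], 0]
    - [[-35, 30, 0], 0]
    - [[-35, 35, 0], 0]
    - [[-35, 35, 0], 0]
    - [[-35, 35, 0], 0]
    - [[-30, 35, 0], 0]
    - [[-25, 35, 0], 0]
    - [[-15, 30, 0], 0]
    - [[-10, 25, 0], 0]
    - [[0, 0, 0], 0]
    - [[0, 0, 0], 0]

```text
time_s: 32.7
tcp_pos: [0.4237, -0.386, 0.3015]
eef_rot: [-180.0, 0.0, 0.1]
contact_force: [0.7, -0.2, -0.0]
gripper_width: 0.0003
```

```bash
python3 - <<'E'
from m import *
s=r.get_state();print(s['time_s'],s['tcp_pos'],s['contact_force'])
for n in('side','top'):
    d=cap(n,n+'10.png'); dial(d); A=world(d);B=d['img']
    g=grip(A,B.astype(int))&(A[...,2]>.12)
    q=A[g].mean(0); print(n,'grip',g.sum(),q,np.degrees(np.arctan2(q[1]-c[1],q[0]-c[0])))
    for nm,cc,hi in(('bottle',(.472,.396),.14),('orange',(.69,-.212),.14),('tin',(.765,.18),.12),('wood',(.324,-.218),.07)):
        w=(np.hypot(A[...,0]-cc[0],A[...,1]-cc[1])<.08)&(A[...,2]>.03)&(A[...,2]<hi)
        if w.sum(): q=A[w]; print(nm,q.min(0),q.max(0))
a=cv2.imread('pics/side10.png')[90:300,140:400];b=cv2.imread('pics/top10.png')[120:290,100:340]
cv2.imwrite('pics/c10.png',cv2.resize(a,None,fx=2.8,fy=2.8))
E
```

```text
32.7 [ 0.4237 -0.386   0.3015] [ 0.6636 -0.1701 -0.0067]
blank n 117 [0.5499 0.07  ] ang 86.89657738710262 r 0.06026571983045473 dial -0.027865532167828895
blank n 117 [0.5462 0.0734] ang 90.32717796049471 r 0.06362468343017934 dial -0.08774080749432614
side grip 0 [nan nan nan] nan
bottle [0.4432 0.3627 0.03  ] [0.5014 0.419  0.1249]
tin [0.7317 0.1423 0.0301] [0.8409 0.2139 0.0934]
wood [ 0.2638 -0.2652  0.0301] [ 0.3852 -0.1749  0.0489]
blank n 10 [0.5401 0.0741] ang 95.7809855279917 r 0.06467127621425353 dial -0.18292770631733157
blank n 10 [0.5396 0.0764] ang 95.98319211795011 r 0.0669938541621509 dial -0.1864568770813359
top grip 53 [ 0.6567 -0.1158  0.1369] -48.75405066760688
bottle [0.4431 0.3658 0.0308] [0.5007 0.4239 0.1309]
orange [ 0.6616 -0.2421  0.0311] [ 0.7195 -0.1812  0.1193]
tin [0.7327 0.1449 0.0301] [0.8394 0.2194 0.099 ]
wood [ 0.3381 -0.2127  0.0312] [ 0.38   -0.174   0.0489]<stdin>:6: RuntimeWarning: Mean of empty slice.
  ret = um.true_divide(
```

View pics/c10.png

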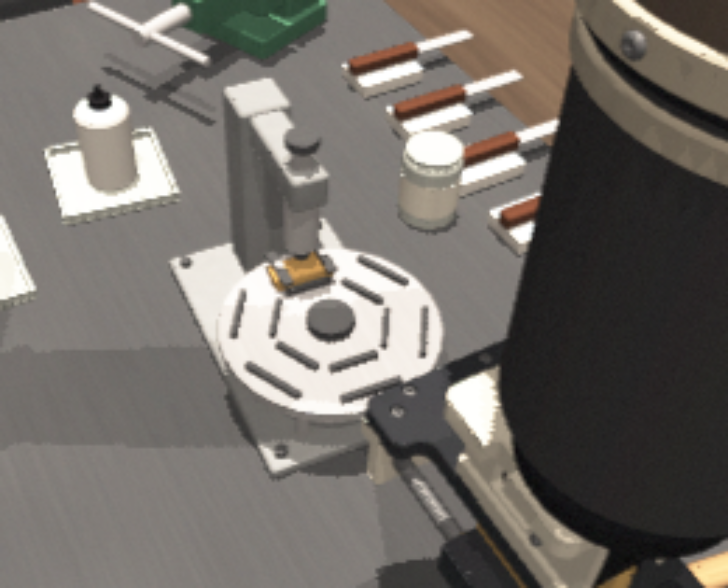

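View pics/top10.png

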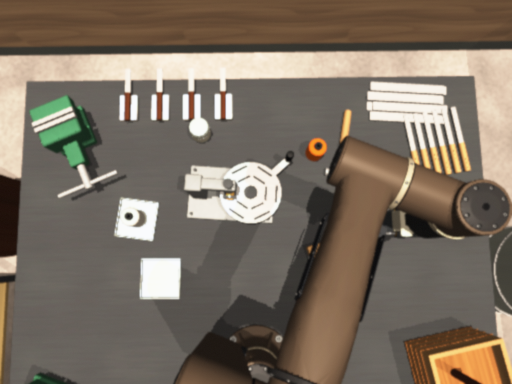

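The blank lies under the stamp (crop (303,270)), the lever is back at rest (-48.8°), and the bottle is in the tray. Before handing in I check the dial angle more precisely, using the nest slots against the arm's direction.

```bash
python3 - <<'E'
from m import *
def slots(d):
    f=192/np.tan(np.radians(d['vfov'])/2);T=np.linalg.inv(np.array(d['extrinsics']))
    g=np.arange(-.1,.1,.0005);X,Y=np.meshgrid(g,g)
    W=np.stack([X+c[0],Y+c[1],0*X+.084,0*X+1],-1)@T.T
    u=f*W[...,0]/W[...,2]+d['cx'];v=f*W[...,1]/W[...,2]+d['cy']
    im=cv2.remap(cv2.cvtColor(d['img'],cv2.COLOR_RGB2GRAY),u.astype(np.float32),v.astype(np.float32),cv2.INTER_LINEAR).astype(float)
    R=np.hypot(X,Y);th=np.arctan2(Y,X)
    loc=cv2.GaussianBlur(im,(0,0),16)
    dark=(im<loc-25)&(im<130)&(R>.042)&(R<.095)
    # exclude sector around stamp
    dd=np.degrees(th)-85.3;dd=(dd+180)%360-180
    dark&=abs(dd)>40
    n,l,s_,ce=cv2.connectedComponentsWithStats(dark.astype(np.uint8))
    for i in range(1,n):
        if s_[i,4]<60: continue
        m=l==i;x,y=X[m].mean(),Y[m].mean()
        ((_),(w,h),a)=cv2.minAreaRect(np.stack([X[m],Y[m]],1).astype(np.float32)*1000)
        if max(w,h)<2.2*min(w,h): continue
        L=a if w>h else a+90; # direction of long axis
        rad=(L+90); e=(rad-85.3+30)%60-30
        az=(np.degrees(np.arctan2(y,x))-85.3+30)%60-30
        print('   slot at %.0f r %.3f len %.0f | orient err %.1f az err %.1f deg'%(np.degrees(np.arctan2(y,x)),np.hypot(x,y),max(w,h),e,az))
for n in('side','top'):
    d=cap(n);print(n);slots(d)
    A=world(d)
    w=(A[...,2]>.205)&(A[...,2]<.224)&(A[...,0]>.45)&(A[...,0]<.65)&(A[...,1]>.05)&(A[...,1]<.24)
    q=A[w];print('col/arm',q[:,0].min(),q[:,0].max(),q[:,1].max(), cv2.minAreaRect(q[:,:2].astype(np.float32)*1000))
E
```

```text
side
   slot at -91 r 0.083 len 69 | orient err -2.9 az err 4.2 deg
   slot at -33 r 0.084 len 59 | orient err -1.2 az err 1.3 deg
   slot at -155 r 0.081 len 57 | orient err -0.2 az err -0.7 deg
   slot at -93 r 0.048 len 45 | orient err 0.0 az err 1.8 deg
   slot at -34 r 0.050 len 48 | orient err -0.6 az err 1.0 deg
   slot at -155 r 0.047 len 44 | orient err -1.3 az err -0.3 deg
   slot at 22 r 0.051 len 42 | orient err -1.7 az err -3.0 deg
   slot at 149 r 0.048 len 39 | orient err -1.6 az err 3.6 deg
   slot at 25 r 0.085 len 55 | orient err -0.4 az err -0.4 deg
   slot at 146 r 0.082 len 56 | orient err -0.3 az err 0.7 deg
col/arm 0.5331340434746263 0.5836132194523252 0.20296385003439454 ((558.2514038085938, 127.74331665039062), (150.5304412841797, 49.55946731567383), 89.50142669677734)
top
col/arm 0.5335038161768653 0.5856586596371227 0.20502015093675127 ((555.6102905273438, 129.74734497070312), (148.93739318847656, 50.27177810668945), 85.40384674072266)
```

```bash
python3 - <<'E'
from h import *
print(r.get_state()['time_s'],close_job())
E
```

```text
the job is handed in; nothing more can be done
32.9 None
```

The job is done and handed in at 32.9 s: the brass blank is under the stamp and the oil bottle stands in its drip tray. I first carried the white bottle to the far tray. Then I swung the lever to its stop twice with the shut fingers, letting it spring right back each time.

**Last checks:**
- **Bottle:** it stands upright near the middle of the tray, at about (0.472, 0.396).
- **Lever:** it is back at rest, measured at -48.8° against an expected -48.7°. At the stop the wrist read 22 N along the swing on the first swing and 25 N on the second, about 30 N in all at most.
- **Dial:** the nest slots are on step to about 1°. The blank is at the stamp in both views.
- **Other objects:** the orange bottle, tin and wood block are where they started. The robot ended clear of everything.

**Disagreements:**
- The direct colour fit of the blank under the stamp scattered from -0.03 to -0.19 rad, because the stamp hides part of it. I relied on the slots instead.
- A few slots seen obliquely were off by 3–4°.
- The last pictures partly hid the hammer, the scale box and part of the wood block behind the arm. I never went near them, but I did not re-measure the hammer or the box.

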